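Seat a grinder spindle block and unscrew its nose cap of unknown hand

TASK

Slide the loose grinder spindle block along the bench into the U-shaped wooden stop until it is fully home, so that it cannot turn. Nobody knows whether it is the grinder's left-hand or right-hand block, so find out by trying which way its hexagonal nose cap unscrews, then unscrew it and finish while still holding the cap in the gripper, lifted straight up and well clear of the spindle nose, with the block left home in the stop. Do not lift or tip the block, and do not shove the other things on the bench about.

Things in the scene. Friction and masses are not known exactly. Their poses are not given: they have to be found in the camera images.
- spindle_block: loose grey-painted cast block of a bench grinder's spindle, 90 x 90 mm square, 45 mm high, about 1 kg, standing on the bench with its spindle nose upward; flat sides for pushing. Origin: centre of its underside; x and y are square to its sides, z up. The steel bearing cover on top ends 47 mm above the underside and carries the cap
- nose_top (a point): top end of the spindle nose (28 mm diameter) inside the cap, on the block's axis, 79 mm above the block's underside. Its hand changes from start to start and cannot be seen: the cap loosens anticlockwise or clockwise from above; the other way it meets a solid stop within about 12 degrees, the block's play in the stop included. Pulled up while still engaged, the cap takes the block with it
- nose_cap: loose steel hexagonal cap, 46 mm across flats, 40 mm high, 0.16 kg, hollow below, screwed on the nose at the start. Origin: centre of its lower rim, which then sits 47 mm above the block's underside; z up. One pair of flats faces along its x axis, the other two pairs 60 degrees to either side; at the start its x axis lies along the block's x axis
- cap_top (a point): centre of the cap's top, 40 mm above its origin. Steep quick thread inside: turned the loosening way the cap rises about 6.5 mm per radian, 6 mm in all, and is free from about 65 degrees; from 65 to 110 degrees it lifts straight off, beyond that it is caught again
- bench_stop: fixed U-shaped dark wooden stop, 30 mm high: a back fence and two cheeks 94 mm apart (2 mm play each side of the block), their ends flared from 20 to 65 mm in front of the origin. Origin, at bench height: where the block's origin lies when fully home against the fence; its x axis points into the pocket, z up. Any side of the block may face the fence
- nail_jar: glass jar with a metal lid, 66 mm across, 88 mm high, standing behind the stop, leave alone; origin at the centre of the underside
- sanding_block: wooden sanding block, 64 x 111 x 30 mm, lying left of the stop, leave alone; origin at the centre of the underside
Things that resemble listed ones, but are neither listed nor needed, are in the scene too. There is more than one size of the bench_stop; the job needs the larger.

How it is judged:
On the way, in this order (a step that is already met when the one before it is completed fails the run):
1. the block is fully home in the stop with its cap still on (horizontal distance between spindle_block and bench_stop below 0.006 m and x of spindle_block in the frame of bench_stop above -0.005 m and height (world z) of spindle_block below 0.004 m and z of nose_cap in the frame of spindle_block below 0.05 m), for 0.2 s.
2. the cap is off the nose while the block stays home (z of nose_cap in the frame of spindle_block above 0.08 m and contact force between nose_cap and spindle_block below 0.3 N and horizontal distance between spindle_block and bench_stop below 0.008 m), for 0.1 s.
At the end, for the whole second after the job is handed in: The cap is held still and upright (within 17 degrees) in the gripper, its rim at least 25 mm above the spindle nose and within 60 mm of straight above it, touching nothing but the fingers; the block stands flat in the stop, within 8 mm of home (z of nose_cap in the frame of nose_top above 0.025 m and horizontal distance between nose_cap and nose_top below 0.06 m and angle between nose_cap's own z axis and vertical below 0.3 rad and contact force between the fingers and nose_cap above 2 N and contact force between nose_cap and spindle_block below 0.1 N and linear speed of nose_cap below 0.02 m/s and horizontal distance between spindle_block and bench_stop below 0.008 m and height (world z) of spindle_block below 0.004 m and angle between spindle_block's own z axis and vertical below 0.05 rad); the arm keeps its last pose, push and grip.
It fails at once if the block is lifted off the bench or tipped (height (world z) of spindle_block above 0.012 m or angle between spindle_block's own z axis and vertical above 0.2 rad).
It fails at once if the jar or the sanding block is shoved away or knocked over (distance of any of nail_jar, sanding_block from where it was at the start of the episode above 0.03 m or angle between nail_jar's own z axis and vertical above 0.5 rad).
It also fails if it takes over 72 s, if anything falls off the work surface, if the arm or the gripper's body presses on something with over 40 N, if the wrist force passes 120 N, or if a joint passes its speed limit or range.

ROBOT

A 6-joint arm with a two-finger parallel gripper is mounted at the origin on a cart in front of the work surface, level with it; the furniture and walls round the work are solid. World frame = base frame: x ahead of the robot, y to its left, z up, the work surface at z = 0. Lengths are in m, angles in rad, forces in N, time in s.
With the tool pointing down it reaches from about 0.35 to 0.725 m from the base axis. Payload 6 kg.
Tool frame: the origin (TCP) lies at the very end of the fingers, on their centre line; the grasp point (between the pads) lies 19 mm behind it; z points along the fingers, y is the line along which they close (so a half turn about z gives the same grasp; the last joint's range is limited). The gripper opens to 85 mm and grips with 20 to 120 N. Pads are 22 mm wide; open, the fingers measure 114 mm over their backs; the gripper's body (76 mm by 85 mm) begins 54 mm behind the grasp point. The pads swing forward as they close: fully open they stand 13 mm farther back than shut.
Start: joints at [-0.99, 0.04, 0.085, 0, -1.615, -0.334], TCP at [0.147, -0.582, 0.231] pointing down, gripper open.
Joint ranges: [-2.56, 2.56], [-1.29, 2.01], [-1.08, 1.49], [-3.29, 1.98], [-2.81, -0.18], [-2.99, 2.99]. Speed limits (rad/s): [2.57, 2.57, 3.01, 3.14, 3.14, 3.14].

INTERFACE

Orientations are given as a unit quaternion [w, x, y, z].
In Python, from workcell import telemetry, eyes, robot gives the robot as it stands. The module is installed in compiled form; this text tells all that it offers.
- The arm moves only by the tool step_arm, never from a script. Its argument "moves" is a list of rows, each a list of 2 entries, a list of its own where there are three numbers: the shift along the tool's x, y, z in mm, then the turn, a rotation vector about the tool's x, y, z in rad. In form: [[[x, y, z], [rx, ry, rz]], ...]. A call has 1 to 12 rows; each row shifts and turns the commanded pose from where the row before left it, along the tool's axes as they then stand; what a row does not reach is not made up. A row lasts 1/10 s, in which the tool goes at most 50 mm and 8.59 degrees, less where a joint would pass 70% of its speed; a pose out of reach is approached as far as the arm can. A call is refused whole if a number of a shift passes 50 or a number of a turn 0.15, either way. A call with a gripper value outside its range is refused whole. "jaw" is the finger opening in mm, from 0 to 85.4, set as the call begins (left out, the last holds). The fingers move at their own pace and stop on an object; "force" is the grip in N (left out, the last holds). Time passes only in rows, so rows that do not move let the fingers close. It gives the time, the measured TCP pose, the force, the opening and the grip force at its end, in the units of the state.
- telemetry.get_obs(): the state, without advancing time (a new reading comes with each control period).
- eyes.snapshot(name): name is "side" or "top"; returns a dict with "image" (480x640x3 uint8, red, green, blue), "depth" (480x640 float32, m along the optical axis (not along the pixel's ray), 0 where there is no reading), "mtx" (3x3 intrinsics, pixels), "view" (4x4, takes a point from world to camera coordinates). Camera axes: x right, y down, z forward; pixel columns grow to the right and rows downward; lengths in m; the calibration is good to about 2 mm. A picture is of the moment at which its call begins.
- robot.job_done(): hands the job in; it is judged then, once.
The state is a dict: "t": time; "qpos": joint angles; "qd": joint speeds; "tau": joint torques, N m; "position": TCP position; "ee_rot": TCP orientation; "contact_force": force on the tool from outside, world axes, zero at the start; "wrist_torque": the same for the moment, N m; "width": finger opening in m; "grasp_force": force on a finger pad.
Only numpy, scipy, OpenCV 4.12 (cv2) and the standard library are available. Lean on these libraries where they do the work, as an engineer would, in place of code of your own. Each camera call takes 0.05 s, during which the arm holds its last target. There are 200 camera calls.

## Working session

There is one attempt and no reset: what is moved stays moved. The work goes in short steps, Python scripts to look and compute and a tool call to move; the robot and the scene stay as the last step left them, time stands still between calls to the robot, and variables do not carry over. Pictures are saved under pics/ and viewed, at most 10 in all, crops included, and the job is handed in when it is done.

Besides the shell and the picture viewer there is one more tool, called after "Request:" as a command line: name --argument value ..., lists and objects as JSON in quotes. step_arm: Moves the arm, as the interface text tells. Its arguments: {"type":"object","properties":{"moves":{"type":"array"},"jaw":{"type":"number"},"force":{"type":"number"}},"required":["moves"]}

```bash
mkdir -p pics; python3 - <<'E'
from workcell import telemetry, eyes, robot
import cv2, numpy as np
for n in("side","top"):
    s=eyes.snapshot(n); cv2.imwrite(f"pics/{n}0.png",s["image"][:,:,::-1]); np.savez(f"{n}0.npz",**s)
    print(n,s["mtx"].round(1).tolist(),s["view"].round(3).tolist())
print(telemetry.get_obs())
E
```

```text
side [[512.3, 0.0, 321.3], [0.0, 512.3, 236.6], [0.0, 0.0, 1.0]] [[-0.971, -0.239, -0.017, 0.458], [-0.087, 0.418, -0.904, 0.264], [0.223, -0.876, -0.427, 0.597], [0.0, 0.0, 0.0, 1.0]]
top [[621.4, 0.0, 312.9], [0.0, 621.4, 238.6], [0.0, 0.0, 1.0]] [[0.025, -0.999, 0.022, -0.313], [-0.995, -0.027, -0.1, 0.553], [0.1, -0.019, -0.995, 1.084], [0.0, 0.0, 0.0, 1.0]]
{'t': 0.1, 'qpos': array([-9.90320549e-01,  4.07790803e-02,  8.39626141e-02, -3.85113266e-04,
       -1.61552302e+00, -3.33725439e-01]), 'qd': array([ 0.00043319, -0.00049475,  0.00115217,  0.00037328,  0.00052819,
        0.00221575]), 'tau': array([-3.60234488e-03, -3.69349444e+01,  3.48279190e+01,  6.95166260e+00,
       -4.52526816e-03,  6.86159225e-06]), 'position': array([ 0.14656505, -0.58153139,  0.23039638]), 'ee_rot': array([-1.67914785e-04, -1.23070774e-01,  9.92397578e-01,  7.77269703e-04]), 'contact_force': array([-0.94874011,  0.2582908 ,  0.27241104]), 'wrist_torque': array([-0.03716227,  0.01697342,  0.03531566]), 'grasp_force': 0.0, 'width': 0.08531022167490497}
```

View pics/top0.png

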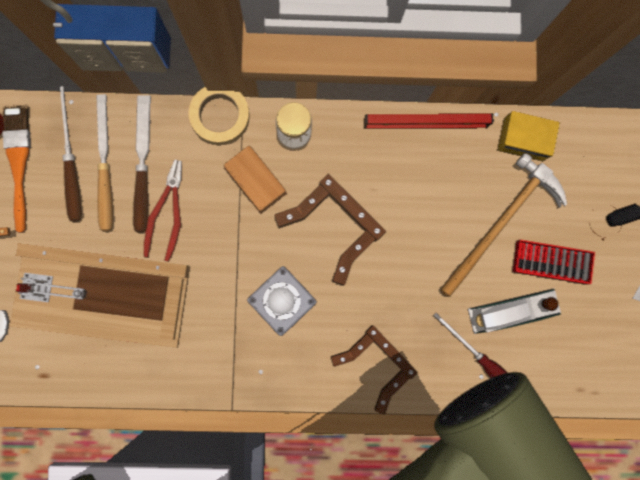

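View pics/side0.png

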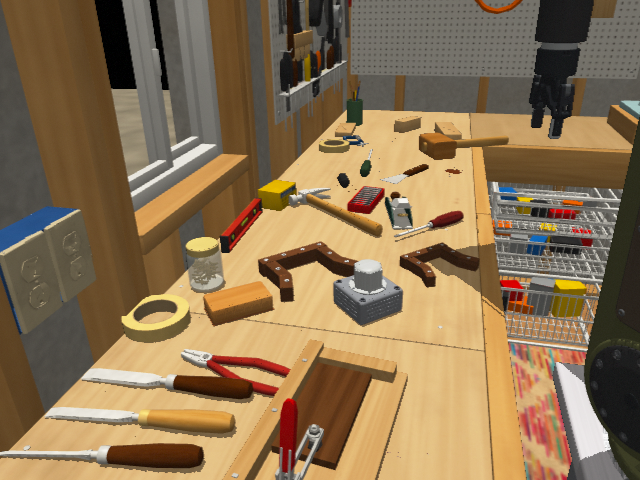

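The top view shows the block with cap at about (282,300). There are two stops: the larger at about (335,225) and the smaller at about (375,365). The jar is at (294,125) and the sanding block at (255,180).

Possible mix-ups are the larger U (335,225) against the smaller U (375,365), and the sanding block (255,180) against the yellow block (530,135). I choose the larger U at (335,225), opening toward lower left, and the block at (282,300).

```bash
cat > h.py <<'E'
import numpy as np, cv2
def load(n): return dict(np.load(n))
def ray(s,uv,z):
    R=s["view"][:3,:3];t=s["view"][:3,3];c=-R.T@t
    uv=np.atleast_2d(uv).astype(float)
    d=(R.T@np.linalg.inv(s["mtx"])@np.c_[uv,np.ones(len(uv))].T).T
    return (c+d*((z-c[2])/d[:,2])[:,None])[:,:2]
def cloud(s):
    v,u=np.indices(s["depth"].shape);D=s["depth"]
    p=np.linalg.inv(s["mtx"])@np.stack([u*D,v*D,D]).reshape(3,-1)
    R=s["view"][:3,:3];t=s["view"][:3,3]
    return (R.T@(p-t[:,None])).T.reshape(480,640,3)
E
python3 - <<'E'
from h import *
s=load("top0.npz");P=cloud(s);im=s["image"];hsv=cv2.cvtColor(im,cv2.COLOR_RGB2HSV)
z=P[...,2]
roi=np.zeros(z.shape,bool);roi[160:420,220:430]=1
print("bench z",np.median(z[330:400,240:300]))
m=(roi&(z>.02)&(z<.038)&(im.max(2)<130)&(hsv[...,1]>60)).astype(np.uint8)
n,l,st,c=cv2.connectedComponentsWithStats(m)
for i in range(1,n):
    if st[i,4]>100:
        print(i,st[i],c[i]); cs,_=cv2.findContours((l==i).astype(np.uint8),cv2.RETR_EXTERNAL,cv2.CHAIN_APPROX_NONE)
        a=cv2.approxPolyDP(cs[0],3,True)[:,0]; print(np.c_[a,(ray(s,a,.03)*1000).round(0)].astype(int).tolist(),np.median(z[l==i]))
b=(roi&(z>.038)&(z<.06)&(hsv[...,1]<70)).astype(np.uint8)
b[:240]=0
k=(roi&(z>.075)).astype(np.uint8);k[:240]=0
for nm,mm,h in(("block",b|k,.045),("cap",k,.087)):
    cs,_=cv2.findContours(mm,cv2.RETR_EXTERNAL,cv2.CHAIN_APPROX_NONE);c=max(cs,key=cv2.contourArea)
    w=(ray(s,c[:,0],h)*1000).astype(np.float32);print(nm,cv2.minAreaRect(w),cv2.minEnclosingCircle(w),np.median(z[mm>0]))
    if nm=="block": print((ray(s,cv2.approxPolyDP(c,4,True)[:,0],h)*1000).round(),cv2.approxPolyDP(c,4,True)[:,0].tolist())
cv2.imwrite("pics/crop.png",cv2.resize(im[165:425,225:425,::-1],None,fx=2.3,fy=2.3,interpolation=cv2.INTER_CUBIC))
E
```

```text
bench z 0.0003886458894391301
3 [ 275  174  111  111 2391] [336.65202844 222.12547051]
[[328, 174, 679, -323], [297, 207, 617, -268], [276, 214, 603, -231], [278, 226, 582, -235], [300, 219, 596, -274], [329, 193, 644, -325], [365, 229, 581, -392], [340, 256, 531, -348], [332, 280, 487, -334], [344, 284, 481, -356], [351, 262, 520, -368], [385, 231, 578, -428]] 0.030443440704735633
9 [ 331  325   87   90 1476] [379.23102981 364.17750678]
[[372, 325, 409, -407], [366, 331, 399, -397], [368, 334, 393, -400], [348, 351, 363, -365], [331, 359, 348, -336], [333, 365, 338, -339], [352, 360, 347, -373], [373, 340, 383, -409], [402, 370, 332, -461], [382, 390, 297, -426], [375, 408, 265, -415], [384, 414, 255, -430], [390, 396, 287, -441], [417, 372, 329, -488]] 0.02367012754182836
block ((448.7105407714844, -245.25039672851562), (89.28475952148438, 89.09972381591797), 44.85321807861328) ((448.1871643066406, -246.28912353515625), 61.059627532958984) 0.0470788142036471
[[ 509. -247.]
 [ 450. -185.]
 [ 387. -247.]
 [ 446. -305.]] [[283, 266], [247, 299], [281, 336], [315, 303]]
cap ((448.7936706542969, -244.96144104003906), (45.3411750793457, 50.866058349609375), 73.31754302978516) ((448.0028991699219, -244.54519653320312), 26.31008529663086) 0.08641015027655391
```

View pics/crop.png

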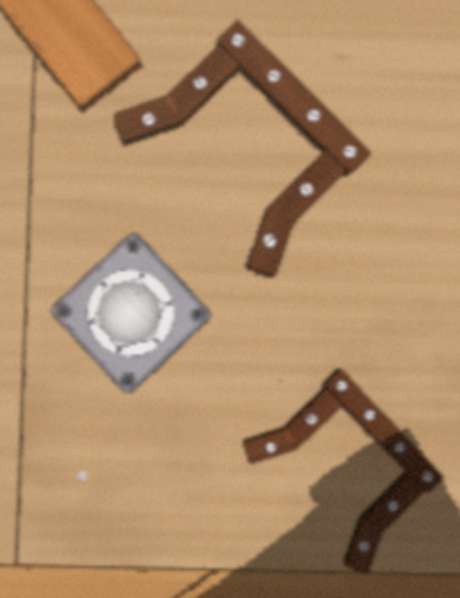

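The crop confirms the choice. The larger U has its pocket opening toward the block at crop (130,310), and it is separate from the smaller U at crop (345,470). Next I check which way the cap's hexagon flats face.

```bash
python3 - <<'E'
from h import *
for n in("top0.npz","side0.npz"):
    s=load(n);P=cloud(s)
    m=(abs(P[...,2]-.087)<.004)&(np.hypot(P[...,0]-.4487,P[...,1]+.245)<.04)
    p=P[m][:,:2]*1000
    for a in range(0,180,15):
        q=p@[np.cos(np.radians(a)),np.sin(np.radians(a))];print(a,(q.max()-q.min()).round(1),end="; ")
    print(n,p.mean(0))
E
```

```text
0 49.0; 15 45.5; 30 45.6; 45 46.6; 60 45.5; 75 44.8; 90 47.2; 105 48.6; 120 47.1; 135 45.1; 150 47.9; 165 49.6; top0.npz [ 448.8374725 -245.1651702]
0 41.6; 15 41.8; 30 42.7; 45 43.9; 60 43.1; 75 42.5; 90 41.0; 105 41.5; 120 41.4; 135 41.9; 150 42.3; 165 42.3; side0.npz [ 448.10862731 -240.35136392]
```

Request:
step_arm --moves '[[[0,0,0],[0,0,-0.135]],[[0,0,0],[0,0,-0.135]],[[0,0,0],[0,0,-0.135]],[[0,0,0],[0,0,-0.135]],[[0,0,0],[0,0,0]]]' --jaw 85

```text
t: 0.6
position: [0.1466, -0.5816, 0.2307]
ee_rot: [0.0, -0.384, 0.923, 0.001]
contact_force: [-0.3, -1.4, -0.3]
width: 0.085
grasp_force: 0.0
```

Flats face 15, 75 and 135°, so a grip along 135° suits.

Request:
step_arm --moves '[[[-45,2.5,0],[0,0,0]],[[-45,2.5,0],[0,0,0]],[[-45,2.5,0],[0,0,0]],[[-45,2.5,0],[0,0,0]],[[-45,2.5,0],[0,0,0]],[[-45,2.5,0],[0,0,0]],[[-45,2.5,0],[0,0,0]],[[-45,2.5,0],[0,0,0]],[[-45,2.5,0],[0,0,0]],[[-45,2.5,0],[0,0,0]],[[0,0,0],[0,0,0]],[[0,0,0],[0,0,0]]]'

```text
t: 1.8
position: [0.447, -0.2446, 0.2309]
ee_rot: [-0.0, -0.383, 0.924, 0.0]
contact_force: [-0.7, -0.4, 0.9]
width: 0.0848
grasp_force: 0.0
```

Request:
step_arm --moves '[[[-0.8,-1.5,30],[0,0,0]],[[0,0,30],[0,0,0]],[[0,0,30],[0,0,0]],[[0,0,30],[0,0,0]],[[0,0,25],[0,0,0]],[[0,0,20],[0,0,0]],[[0,0,12],[0,0,0]],[[0,0,0],[0,0,0]],[[0,0,0],[0,0,0]],[[0,0,0],[0,0,0]]]'

```text
t: 2.8
position: [0.449, -0.2465, 0.0558]
ee_rot: [0.001, -0.383, 0.924, -0.001]
contact_force: [0.5, 0.1, -0.1]
width: 0.0855
grasp_force: 0.0
```

Request:
step_arm --moves '[[[0,0,0],[0,0,0]],[[0,0,0],[0,0,0]],[[0,0,0],[0,0,0]],[[0,0,0],[0,0,0]],[[0,0,0],[0,0,0]],[[0,0,0],[0,0,0]],[[0,0,0],[0,0,0]],[[0,0,0],[0,0,0]]]' --jaw 40 --force 60

```text
t: 3.6
position: [0.4486, -0.246, 0.055]
ee_rot: [0.0, -0.383, 0.924, -0.0]
contact_force: [-1.2, 1.5, 5.6]
width: 0.0454
grasp_force: 62.3
```

Request:
step_arm --moves '[[[0,0,0],[0,0,-0.017]],[[-4,0,0],[0,0,0]],[[-7,0,0],[0,0,0]],[[-7,-5,0],[0,0,0]],[[-7,-10,0],[0,0,0]],[[-7,-15,0],[0,0,0]],[[0,-15,0],[0,0,0]],[[0,-15,0],[0,0,0]],[[0,-12,0],[0,0,0]],[[0,-8,0],[0,0,0]],[[0,0,0],[0,0,0]],[[0,0,0],[0,0,0]]]'

```text
t: 4.8
position: [0.5281, -0.2789, 0.0549]
ee_rot: [-0.0, -0.391, 0.92, -0.0]
contact_force: [-2.4, 0.9, 5.9]
width: 0.0451
grasp_force: 62.5
```

```bash
python3 - <<'E'
from workcell import telemetry, eyes
import cv2, numpy as np
for n in("side","top"):
    s=eyes.snapshot(n); np.savez(f"{n}1.npz",**s)
    c=s["image"][150:350,200:460] if n=="top" else s["image"][180:360,220:440]
    cv2.imwrite(f"pics/{n}1.png",cv2.resize(c[:,:,::-1],None,fx=3,fy=3,interpolation=cv2.INTER_CUBIC))
print(telemetry.get_obs())
E
```

```text
{'t': 4.9, 'qpos': array([-1.50128674e-01,  8.36831625e-02, -1.93366384e-01,  7.68545835e-04,
       -1.29374508e+00, -6.17168196e-01]), 'qd': array([-0.00059414, -0.00246367, -0.00130763,  0.00208071,  0.00143281,
        0.00070668]), 'tau': array([  0.38427768, -34.92128849,  31.57884479,   5.7762225 ,
         0.71250429,   0.05429132]), 'position': array([ 0.52807093, -0.27887425,  0.05492763]), 'ee_rot': array([-1.93062769e-04, -3.91126060e-01,  9.20337041e-01, -3.15191753e-04]), 'contact_force': array([-1.28011066,  0.32708815,  5.13784092]), 'wrist_torque': array([ 0.14951857,  0.70703654, -0.04766632]), 'grasp_force': 62.45900630950928, 'width': 0.045269174595620715}
```

View pics/top1.png

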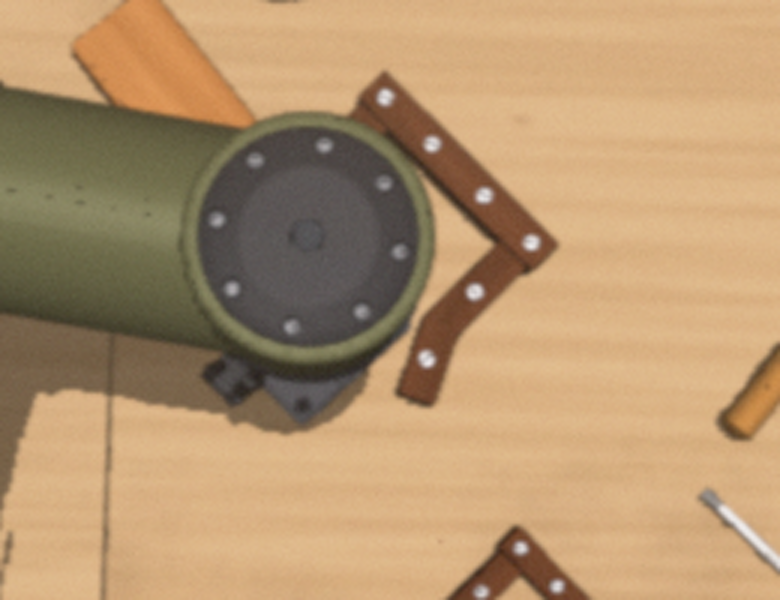

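The block follows the gripper squarely (corner at crop (303,420)) and sits centred at the mouth of the U. I continue inward while watching forces.

Request:
step_arm --moves '[[[-0.7,-4,0],[0,0,0]],[[0,-8,0],[0,0,0]],[[0,-10,0],[0,0,0]],[[0,-10,0],[0,0,0]],[[0,-10,0],[0,0,0]],[[0,-6,0],[0,0,0]],[[0,0,0],[0,0,0]],[[0,0,0],[0,0,0]]]'

```text
t: 5.7
position: [0.5628, -0.3114, 0.055]
ee_rot: [-0.0, -0.391, 0.92, 0.0]
contact_force: [-4.4, 2.6, 6.9]
width: 0.0451
grasp_force: 62.6
```

Request:
step_arm --moves '[[[0,-5,0],[0,0,0]],[[0,-5,0],[0,0,0]],[[0,-4,0],[0,0,0]],[[0,-2,0],[0,0,0]],[[0,0,0],[0,0,0]],[[0,0,0],[0,0,0]]]'

```text
t: 6.3
position: [0.5738, -0.3218, 0.0549]
ee_rot: [-0.001, -0.391, 0.92, 0.001]
contact_force: [-5.8, 4.7, 8.8]
width: 0.0454
grasp_force: 62.8
```

Request:
step_arm --moves '[[[0,-1,0],[0,0,0]],[[0,-1,0],[0,0,0]],[[0,-1,0],[0,0,0]],[[0,-1,0],[0,0,0]],[[0,0,0],[0,0,0]],[[0,0,0],[0,0,0]]]'

```text
t: 6.9
position: [0.5764, -0.3243, 0.055]
ee_rot: [-0.001, -0.391, 0.92, 0.001]
contact_force: [-7.7, 7.0, 9.5]
width: 0.0449
grasp_force: 63.0
```

Request:
step_arm --moves '[[[0,-1,0],[0,0,0]],[[0,-1,0],[0,0,0]],[[0,-1,0],[0,0,0]],[[0,0,0],[0,0,0]],[[0,0,0],[0,0,0]]]'

```text
t: 7.4
position: [0.5786, -0.3264, 0.0549]
ee_rot: [-0.001, -0.391, 0.92, 0.001]
contact_force: [-6.9, 6.2, 8.7]
width: 0.045
grasp_force: 63.0
```

Request:
step_arm --moves '[[[0,-1,0],[0,0,0]],[[0,-1,0],[0,0,0]],[[0,0,0],[0,0,0]],[[0,0,0],[0,0,0]]]'

```text
t: 7.8
position: [0.5799, -0.3277, 0.0549]
ee_rot: [-0.001, -0.391, 0.92, 0.001]
contact_force: [-7.1, 7.4, 9.4]
width: 0.0451
grasp_force: 63.0
```

Request:
step_arm --moves '[[[0,-1,0],[0,0,0]],[[0,-1,0],[0,0,0]],[[0,0,0],[0,0,0]],[[0,0,0],[0,0,0]]]'

```text
t: 8.2
position: [0.5801, -0.3286, 0.0549]
ee_rot: [-0.002, -0.391, 0.92, 0.002]
contact_force: [-12.8, 11.2, 12.7]
width: 0.0447
grasp_force: 63.4
```

Request:
step_arm --moves '[[[0,-1,0],[0,0,0]],[[0,-1,0],[0,0,0]],[[0,0,0],[0,0,0]],[[0,0,0],[0,0,0]]]'

```text
t: 8.6
position: [0.5801, -0.3297, 0.055]
ee_rot: [-0.004, -0.391, 0.92, 0.003]
contact_force: [-18.0, 12.8, 15.9]
width: 0.0449
grasp_force: 63.8
```

```bash
python3 - <<'E'
from workcell import telemetry, eyes
import cv2, numpy as np
a=[]
for n in("top","side"):
    s=eyes.snapshot(n); np.savez(f"{n}2.npz",**s)
    c=s["image"][150:310,250:410] if n=="top" else s["image"][190:350,240:400]
    a.append(cv2.resize(c[:,:,::-1],(400,400),interpolation=cv2.INTER_CUBIC))
cv2.imwrite("pics/b2.png",np.hstack(a))
o=telemetry.get_obs();print(o["contact_force"],o["wrist_torque"])
E
```

```text
[-17.41864068  12.05382977  16.68519795] [4.39237883 6.0888163  0.24017253]
```

View pics/b2.png

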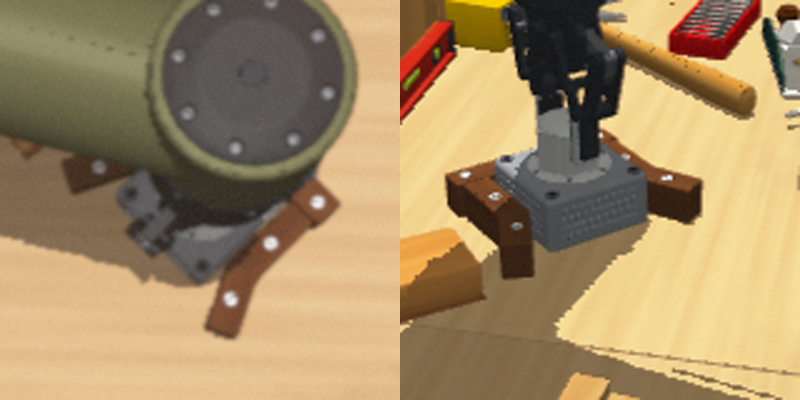

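```bash
python3 - <<'E'
from h import *
s=load("top2.npz")
p=ray(s,[[297.2,228],[331.8,263]],.045)*1000
n=np.array([.719,-.695]);print(p,np.linalg.norm(p[1]-p[0]),p.mean(0)+45*n)
E
```

```text
[[ 577.33969234 -269.66927662]
 [ 516.79557987 -332.45563607]] 87.22222473130238 [ 579.4226361  -332.33745635]
```

Request:
step_arm --moves '[[[-1,-1,0],[0,0,0]],[[-1,-1,0],[0,0,0]],[[0,0,0],[0,0,0]],[[0,0,0],[0,0,0]],[[0,0,0],[0,0,0]]]'

```text
t: 9.2
position: [0.5804, -0.33, 0.0552]
ee_rot: [-0.006, -0.391, 0.92, 0.005]
contact_force: [-27.7, 14.2, 21.7]
width: 0.0454
grasp_force: 64.2
```

Force rose to about 30 N with no further travel, so the block is seated. I relieve the push and test the anticlockwise direction.

Request:
step_arm --moves '[[[1.5,1.5,0],[0,0,0]],[[0.5,1.5,0],[0,0,0]],[[0,0,0],[0,0,0]],[[0,0,0],[0,0,0]],[[0,0,0],[0,0,0]]]'

```text
t: 9.7
position: [0.5801, -0.3297, 0.055]
ee_rot: [-0.003, -0.391, 0.92, 0.002]
contact_force: [-13.7, 9.5, 12.5]
width: 0.0447
grasp_force: 63.4
```

Request:
step_arm --moves '[[[0,0,0],[0,0,-0.05]],[[0,0,0],[0,0,-0.05]],[[0,0,0],[0,0,-0.05]],[[0,0,0],[0,0,0]],[[0,0,0],[0,0,0]]]'

```text
t: 10.2
position: [0.5802, -0.3298, 0.0549]
ee_rot: [-0.003, -0.459, 0.889, 0.003]
contact_force: [-13.9, 8.3, 13.3]
width: 0.0452
grasp_force: 63.4
```

```bash
cat > st.py <<'E'
from workcell import telemetry
import numpy as np
o=telemetry.get_obs();q=o["ee_rot"]
print(o["t"],o["position"].round(4),"yaw_y",(2*np.degrees(np.arctan2(q[2],q[1]))-90).round(2),"F",o["contact_force"].round(1),"T",o["wrist_torque"].round(2),"q6",o["qpos"][5],o["width"])
E
python3 st.py
```

```text
10.2 [ 0.5802 -0.3298  0.0549] yaw_y 144.58 F [-13.9   8.3  13.3] T [ 3.01  4.71 -0.55] q6 -0.3995120557556519 0.04520173809087256
```

Request:
step_arm --moves '[[[0,0,0],[0,0,-0.03]],[[0,0,0],[0,0,-0.03]],[[0,0,0],[0,0,-0.03]],[[0,0,0],[0,0,0]],[[0,0,0],[0,0,0]]]'

```text
t: 10.7
position: [0.5792, -0.33, 0.055]
ee_rot: [-0.003, -0.497, 0.868, 0.003]
contact_force: [-17.2, 9.5, 15.4]
width: 0.0448
grasp_force: 63.9
```

```bash
python3 st.py
```

```text
10.7 [ 0.5792 -0.33    0.055 ] yaw_y 149.6 F [-17.2   9.5  15.4] T [ 3.41  5.91 -1.58] q6 -0.31122749879461825 0.0447999518870241
```

Torque is climbing and the TCP is being displaced, which looks like the stop. I compare with the other direction.

Request:
step_arm --moves '[[[0,0,0],[0,0,0.08]],[[0,0,0],[0,0,0.08]],[[0,0,0],[0,0,0.08]],[[0,0,0],[0,0,0.05]],[[0,0,0],[0,0,0.05]],[[0,0,0],[0,0,0]],[[0,0,0],[0,0,0]]]'

```text
t: 11.4
position: [0.5797, -0.3305, 0.0549]
ee_rot: [-0.004, -0.344, 0.939, 0.002]
contact_force: [-15.1, 6.3, 14.2]
width: 0.0451
grasp_force: 63.3
```

```bash
python3 st.py
```

```text
11.4 [ 0.5797 -0.3305  0.0549] yaw_y 130.29 F [-15.1   6.3  14.2] T [ 2.36  5.29 -0.05] q6 -0.648702427411131 0.045139846455760795
```

Request:
step_arm --moves '[[[0,0,0],[0,0,0.05]],[[0,0,0],[0,0,0.05]],[[0,0,0],[0,0,0.05]],[[0,0,0],[0,0,0]],[[0,0,0],[0,0,0]]]'

```text
t: 11.9
position: [0.5797, -0.3304, 0.0552]
ee_rot: [-0.004, -0.273, 0.962, 0.002]
contact_force: [-15.3, 7.4, 14.7]
width: 0.0448
grasp_force: 63.5
```

```bash
python3 st.py
```

```text
11.9 [ 0.5797 -0.3304  0.0552] yaw_y 121.73 F [-15.3   7.4  14.7] T [2.58 5.48 0.22] q6 -0.7983414233076452 0.04477516926969298
```

Clockwise turned freely past 14° at about 0.2 N m, so the cap loosens clockwise. I unscrew, following the rise.

Request:
step_arm --moves '[[[0,0,-0.9],[0,0,0.14]],[[0,0,-0.9],[0,0,0.14]],[[0,0,-0.9],[0,0,0.14]],[[0,0,-0.9],[0,0,0.14]],[[0,0,0],[0,0,0]],[[0,0,0],[0,0,0]]]'

```text
t: 12.5
position: [0.58, -0.3293, 0.0586]
ee_rot: [-0.004, 0.003, 1.0, 0.001]
contact_force: [-15.6, 9.4, 15.8]
width: 0.0448
grasp_force: 63.6
```

```bash
python3 st.py
```

```text
12.5 [ 0.58   -0.3293  0.0586] yaw_y 89.68 F [-15.6   9.4  15.8] T [3.89 5.21 0.35] q6 -1.3582793953760222 0.0448362339850596
```

Request:
step_arm --moves '[[[0,0,-0.9],[0,0,0.136]],[[0,0,-0.6],[0,0,0.136]],[[0,0,0],[0,0,0.136]],[[0,0,0],[0,0,0.136]],[[0,0,0],[0,0,0.136]],[[1.5,-0.5,0],[0,0,0]],[[1,0,0],[0,0,0]],[[0,0,0],[0,0,0]],[[0,0,0],[0,0,0]]]'

```text
t: 13.4
position: [0.5801, -0.329, 0.0598]
ee_rot: [-0.001, 0.336, 0.942, 0.0]
contact_force: [-5.2, 3.7, 7.5]
width: 0.0446
grasp_force: 62.6
```

```bash
python3 st.py; python3 - <<'E'
from workcell import eyes
import cv2, numpy as np
a=[]
for n in("top","side"):
    s=eyes.snapshot(n); np.savez(f"{n}3.npz",**s)
    c=s["image"][150:310,250:410] if n=="top" else s["image"][190:350,240:400]
    a.append(cv2.resize(c[:,:,::-1],(400,400),interpolation=cv2.INTER_CUBIC))
cv2.imwrite("pics/b3.png",np.hstack(a))
E
```

```text
13.4 [ 0.5801 -0.329   0.0598] yaw_y 50.69 F [-5.2  3.7  7.5] T [ 1.63  1.87 -0.04] q6 -2.039731762335183 0.04456051741130716
```

View pics/b3.png

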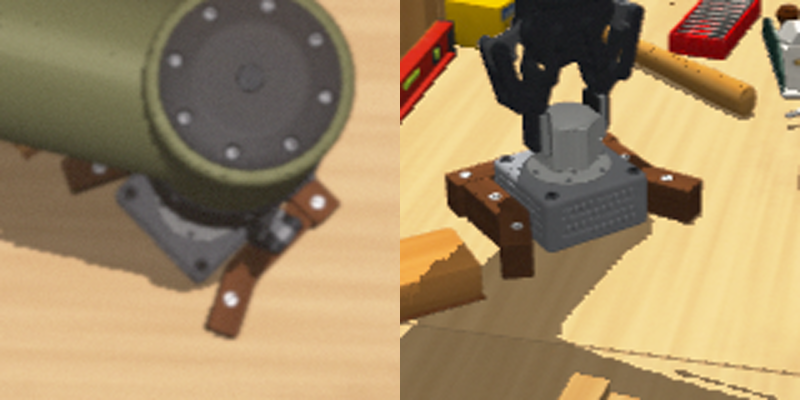

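The block is still square in the stop, and the cap is gripped on its flats at right crop (575,140). I do a small test lift.

Request:
step_arm --moves '[[[0,0,-1],[0,0,0]],[[0,0,-1],[0,0,0]],[[0,0,-1],[0,0,0]],[[0,0,0],[0,0,0]],[[0,0,0],[0,0,0]]]'

```text
t: 14.0
position: [0.5802, -0.3289, 0.0608]
ee_rot: [-0.001, 0.336, 0.942, 0.0]
contact_force: [-2.8, 3.5, -4.8]
width: 0.0448
grasp_force: 61.7
```

Request:
step_arm --moves '[[[0,0,-1],[0,0,0]],[[0,0,-1],[0,0,0]],[[0,0,0],[0,0,0]],[[0,0,0],[0,0,0]],[[0,0,0],[0,0,0]]]'

```text
t: 14.5
position: [0.5805, -0.3295, 0.064]
ee_rot: [-0.001, 0.337, 0.942, 0.0]
contact_force: [-3.5, 2.6, -4.2]
width: 0.0451
grasp_force: 61.8
```

```bash
python3 st.py
```

```text
14.5 [ 0.5805 -0.3295  0.064 ] yaw_y 50.67 F [-3.5  2.6 -4.2] T [0.8  1.5  0.02] q6 -2.039693948325718 0.045143954299116586
```

The pull is only about 4 N, well under the block's weight, so the cap is free. I lift it off.

Request:
step_arm --moves '[[[0.6,0,-1.5],[0,0,0]],[[0,0,-2],[0,0,0]],[[0,0,-2],[0,0,0]],[[0,0,-2],[0,0,0]],[[0,0,0],[0,0,0]]]'

```text
t: 15.0
position: [0.5811, -0.3296, 0.0732]
ee_rot: [0.001, 0.336, 0.942, -0.0]
contact_force: [-3.5, -0.1, -1.7]
width: 0.0448
grasp_force: 61.9
```

```bash
python3 st.py
```

```text
15.0 [ 0.5811 -0.3296  0.0732] yaw_y 50.69 F [-3.5 -0.1 -1.7] T [ 0.33  1.29 -0.11] q6 -2.040139982819326 0.044783553990732326
```

Request:
step_arm --moves '[[[0,0,-4],[0,0,0]],[[0,0,-5],[0,0,0]],[[0,0,-6],[0,0,0]],[[0,0,-8],[0,0,0]],[[0,0,-8],[0,0,0]],[[0,0,-8],[0,0,0]],[[0,0,-8],[0,0,0]],[[0,0,-8],[0,0,0]],[[0,0,-6],[0,0,0]],[[0,0,-4],[0,0,0]],[[0,0,0],[0,0,0]],[[0,0,0],[0,0,0]]]'

```text
t: 16.2
position: [0.5805, -0.329, 0.1365]
ee_rot: [-0.0, 0.336, 0.942, 0.0]
contact_force: [-0.8, 0.8, -1.8]
width: 0.045
grasp_force: 62.0
```

```bash
python3 st.py; python3 - <<'E'
from workcell import eyes
import cv2, numpy as np
a=[]
for n in("top","side"):
    s=eyes.snapshot(n)
    c=s["image"][150:310,250:410] if n=="top" else s["image"][150:350,220:420]
    a.append(cv2.resize(c[:,:,::-1],(400,400),interpolation=cv2.INTER_CUBIC))
cv2.imwrite("pics/b4.png",np.hstack(a))
E
```

```text
16.2 [ 0.5805 -0.329   0.1365] yaw_y 50.68 F [-0.8  0.8 -1.8] T [-0.    0.04 -0.04] q6 -2.0400924512072165 0.04497895134859717
```

View pics/b4.png

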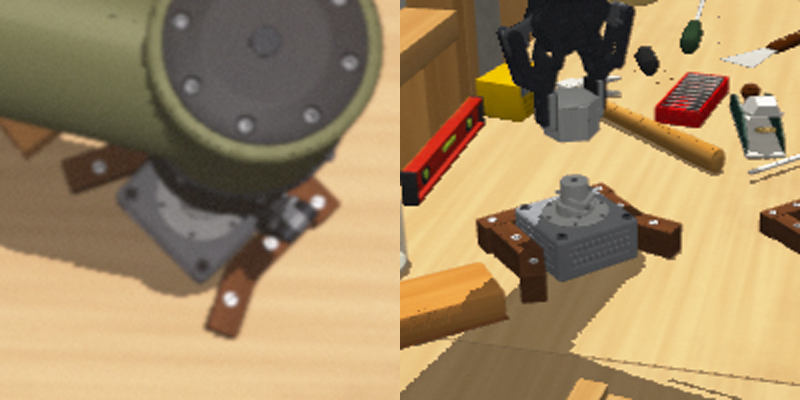

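The cap hangs clear above the nose in the gripper (right crop (572,110)), and the bare block is still home (right crop (580,230)).

```bash
python3 -c "
from workcell import robot
print(robot.job_done())"
```

```text
the job is handed in; nothing more can be done
None
```

I slid the block home into the larger stop, found that the cap loosens clockwise, and handed in with the cap held about 50 mm above the spindle nose and the block still home; the hand-in returned no verdict.

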